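# Spin the plating turntable and brake it on its mark

## Robot

A 6-joint arm with a two-finger parallel gripper is mounted at the origin on the work surface. World frame = base frame: x ahead of the robot, y to its left, z up, the work surface at z = 0. Lengths are in mm, angles in rad, forces in N, time in s.
With the tool pointing down it reaches from about 350 to 775 mm from the base axis. Payload 7.3 kg.
Tool frame: the origin (TCP) lies between the finger pads; the fingertips stand 22 mm ahead of it and the grasp point (between the pads) lies 3 mm ahead of it; z points along the fingers, x is the direction in which the jaws open and shut, and the axes are right-handed (so a half turn about z gives the same grasp; the last joint's range is limited). The gripper opens to 92 mm and grips with 3 to 60 N. Pads are 19 mm wide; open, the fingers measure 130 mm over their backs; the gripper's body (75 mm by 190 mm) begins 47 mm behind the grasp point.
Start: joints at [-1.349, 0.342, 1.524, -0, 1.275, -0.146], TCP at [188.794, -489.898, 248.741] pointing down, gripper open.
Joint ranges: [-2.53, 2.53], [-0.77, 2.02], [0.04, 2.7], [-1, 4.14], [0.28, 2.66], [-3.11, 3.11]. Speed limits (rad/s): [2.57, 2.57, 3.14, 3.14, 3.14, 3.14].

## Interface

Orientations are given as [roll, pitch, yaw] about the fixed x, y, z axes, in that order (R = Rz(yaw) Ry(pitch) Rx(roll)).
In Python, from plant import * gives the robot as it stands. The module is installed in compiled form; this text tells all that it offers.
- The arm moves only by the shell command python3 -m handwheel 'ROWS' [OPENING]. ROWS is a JSON object of lists of equal length, an entry for each row: "translation": the shift along the world's x, y, z in units of 15 cm (1.0 is 15 cm), a list of three; "twist": the turn about the world's z in units of 90 degrees (1.0 is 90 degrees). In form: {"translation": [[tx, ty, tz], ...], "twist": [twist, ...]}. A call has exactly 8 rows; each row shifts and turns the pose as measured when the row begins; what a row does not reach is not made up. A row lasts 1/8 s, in which the tool goes at most 62.5 mm and 10.7 degrees, less where a joint would pass 70% of its speed; a pose out of reach is approached as far as the arm can. A call with a number of a shift or a turn outside -1 to 1 is refused whole. A call with a gripper value outside its range is refused whole. OPENING is the closure in counts, from 0 (fully open) to 255 (shut), set as the call begins (- or left out, the last holds). The fingers move at their own pace and stop on an object; the grip force is fixed at half the most. Time passes only in rows, so rows that do not move let the fingers close, or fill a call up. It gives the time, the measured TCP pose, the force and the opening at its end, in the units of the state.
- get_obs(): the state, without advancing time (a new reading comes with each control period).
- capture(name): name is "scene" or "top" or "wrist"; returns a dict with "img" (384x512x3 uint8, red, green, blue), "vertical_fov" (degrees; the focal length in pixels is half the picture's height over the tangent of half this angle, whatever the lens; pixels are square), "cx", "cy" (the principal point, pixels), "distortion" ([k1, k2, p1, p2, k3] as OpenCV has them; the pictures are not rectified), "world_from_camera" (4x4, takes a point from camera to world coordinates). Camera axes: x right, y up, looking along -z (the intrinsics and any distortion apply to the point x, -y, -z); pixel columns grow to the right and rows downward; lengths in mm; the calibration is good to about 2 mm. A picture is of the moment at which its call begins. There is no depth.
- close_job(): hands the job in, once; it reports no verdict.
Trained networks look in the newest picture that a camera, given by its name, has taken for a name from the list of things; names that differ only in an ending like _2 or _b are one class to them, and where a whole thing is asked for, a point or a joint stands for the part that bears it (a point fixed in the world has none). Each returns a list of dicts, best first, with "score" (0 to 1); they miss things now and then, are a little off and sometimes report something else, mostly with a low value. They report only what shows in the picture. A call takes as long as a camera call.
- search_frame(camera, label): "position" ([x, y, z] in mm, in the coordinates of the camera as it stood for that picture, good to about 4 mm: the middle of the surface that is visible of it).
- spot_point(camera, label): "position" ([x, y, z] in mm, in the coordinates of the camera as it stood for that picture, good to about 4 mm: a listed point, or the origin of a listed thing).
The state is a dict: "time": time; "joint_positions": joint angles; "dq": joint speeds; "tau": joint torques, N m; "tool_pos": TCP position; "tcp_rot": TCP orientation; "contact_force": force on the tool from outside, world axes, zero at the start; "moment": the same for the moment, N m; "grip_width": finger opening in mm.
Only numpy, scipy, OpenCV 4.12 (cv2) and the standard library are available. Lean on these libraries where they do the work, as an engineer would, in place of code of your own. Each camera call takes 0.05 s, during which the arm holds its last target.

## Task

Flick the plating turntable with a fingertip so that it spins freely on its own, at least one turn every five seconds, for two seconds or more. While it is still turning, brake it with a fingertip so that it stops with its red mark at the yellow pointer (the pointer's tip aims into the red mark; easing it the last bit before letting go is fine), and do not let it run down or leave it standing anywhere else; then take the hand away and leave it at rest. Grasp and lift nothing: the dish stays seated on the wheel, and the things standing around stay where they are.

Things in the scene. Friction and masses are not known exactly. Their poses are not given: they have to be found in the camera images.
- hub (a point): Centre of the turntable on its vertical axis, at the height of the wheel's flat top (48 mm above the bench); x axis towards the yellow pointer. The wheel is an aluminium disc, 240 mm across, 12 mm thick, about 1 kg, on a grey foot fixed to the bench. A petri dish lies in its middle between four low black clips (6 mm high, reaching to 53 mm from the axis).
- post (a point): Top of one of the four upright black flick posts on the wheel, the one 45 degrees anticlockwise of the red mark. The posts are 12 mm thick, 22 mm tall, 108 mm from the axis, at 45, 135, 225 and 315 degrees from the mark. Between clips and posts the wheel's top is bare and flat from 53 to 102 mm from the axis; a fingertip pressed down there with a few newtons stops the wheel almost at once.
- wheel (a joint): Angle of the wheel, rad: 0 (or any multiple of 2 pi) when the red mark stands at the pointer; grows anticlockwise seen from above, without end stops; it may be spun either way. It runs on a free bearing: a fingertip pushing a post at 0.3 to 0.5 m/s gives about 3 to 5 rad/s, and it coasts down to rest by itself in some 6 to 15 s.
- mark (a point): The rim end of the red mark on the wheel's top, 120 mm from the axis. The mark is a flush red bar, 24 mm wide and 34 mm long, running inward from the rim.
- pointer (a point): The point on the rim circle, 120 mm from the axis, at which the fixed yellow pointer aims. The pointer stands on a grey post (24 by 30 mm, 138 to 162 mm from the axis, 50 mm tall) on the foot.
- dish: Shut clear petri dish with amber agar, 90 mm across, 14 mm high, lying loose between the clips on the wheel; origin at the centre of its underside. It turns with the wheel and is not to be lifted or knocked out.
- dish_stack: Stack of three shut petri dishes, 90 mm across, 42 mm high, standing beside the turntable; origin at the centre of the underside. Bystander.
- marker: White marker pen with a blue cap, 165 mm long, 13 mm thick, lying along its x axis beside the turntable; origin under its middle. Bystander.
- bottle_amber: Amber bottle, 68 mm across, 135 mm tall, origin at the centre of its underside. Bystander.
- bottle_clear: Clear bottle with blue cap, 72 mm across, 140 mm tall, origin at the centre of its underside. Bystander.
- beaker: Glass beaker, 70 mm across, 90 mm tall, origin at the centre of its underside. Bystander.
- tip_box: Blue pipette-tip box with clear lid, 120 x 85 x 65 mm, origin at the centre of its underside. Bystander.

How it is judged (in metres and radians):
On the way, in this order (a step that is already met when the one before it is completed fails the run):
1. the wheel spins freely, untouched by the fingers, at 1.2 rad/s or more (one turn in five seconds) for 1.8 s ((velocity of joint wheel above 1.2 rad/s or velocity of joint wheel below -1.2 rad/s) and contact force between the fingers and wheel below 0.05 N), for 1.8 s.
2. the fingertip holds the wheel stopped with the red mark at the pointer (within 13 mm at the rim) (velocity of joint wheel between -0.06 and 0.06 rad/s and contact force between the fingers and wheel above 0.3 N and horizontal distance between mark and pointer below 0.013 m), for 0.05 s.
At the end, for the whole second after the job is handed in: The wheel is at rest (under 0.05 rad/s), untouched, with its red mark within 13 mm of the pointer at the rim; the dish is still seated on it (within 6 mm of the centre, not raised 4 mm) and no bystander has moved 30 mm (horizontal distance between mark and pointer below 0.013 m and velocity of joint wheel between -0.05 and 0.05 rad/s and z of dish in the frame of hub below 0.004 m and horizontal distance between dish and hub below 0.006 m and distance of each of dish_stack, marker, bottle_amber, bottle_clear, beaker, tip_box from where it was at the start of the episode below 0.03 m).
It fails at once if the petri dish is lifted off the wheel by 8 mm or knocked 10 mm from the centre (z of dish in the frame of hub above 0.008 m or horizontal distance between dish and hub above 0.01 m).
It fails at once if the spun wheel (turned past 7.5 or below -1.3 rad) has run down or been left standing, untouched, more than 50 mm off the pointer ((value of joint wheel above 7.5 rad or value of joint wheel below -1.3 rad) and velocity of joint wheel between -0.02 and 0.02 rad/s and contact force between the fingers and wheel below 0.01 N and horizontal distance between mark and pointer above 0.05 m).
It fails at once if a bystander (dish stack, marker, bottle, beaker or tip box) is moved or lifted by 30 mm (distance of any of dish_stack, marker, bottle_amber, bottle_clear, beaker, tip_box from where it was at the start of the episode above 0.03 m).
It also fails if it takes over 40 s, if anything falls off the work surface, if the arm or the gripper's body presses on something with over 40 N, if the wrist force passes 120 N, or if a joint passes its speed limit or range.

## Working session

There is one attempt and no reset: what is moved stays moved. The work goes in short steps, Python scripts to look and compute and a shell command to move; the robot and the scene stay as the last step left them, time stands still between calls to the robot, and variables do not carry over. Pictures are saved under pics/ and viewed, and the job is handed in when it is done.

```bash
mkdir -p pics
cat > h.py <<'E'
from plant import *
import numpy as np, cv2
def toW(c,p): 
    M=np.array(c["world_from_camera"]); return (M@np.append(p,1))[:3]
def ray(c,u,v,z):
    f=c["img"].shape[0]/2/np.tan(np.radians(c["vertical_fov"]/2))
    K=np.array([[f,0,c["cx"]],[0,f,c["cy"]],[0,0,1.]])
    q=cv2.undistortPoints(np.array([[[u,v]]],float),K,np.array(c["distortion"],float))[0,0]
    M=np.array(c["world_from_camera"]); d=M[:3,:3]@np.array([q[0],-q[1],-1]); o=M[:3,3]
    return o+d*(z-o[2])/d[2]
def save(c,n): cv2.imwrite("pics/"+n,c["img"][:,:,::-1])
E
python3 - <<'E'
from h import *
o=get_obs(); print({k:np.round(v,3) for k,v in o.items()})
for n in ("scene","top","wrist"):
    c=capture(n); save(c,n+"0.png"); print(n,np.round(np.array(c["world_from_camera"])[:3,3]),c["vertical_fov"])
    for l in ("hub","post","mark","pointer"):
        for r in spot_point(n,l)[:2]: print(n,l,round(r["score"],2),np.round(toW(c,r["position"])))
c=capture("top")
for l in ("dish","dish_stack","marker","bottle_amber","bottle_clear","beaker","tip_box"):
    for r in spot_point("top",l)[:2]: print(l,round(r["score"],2),np.round(toW(c,r["position"])))
E
```

```text
{'time': np.float64(0.0), 'joint_positions': array([-1.349,  0.343,  1.525,  0.   ,  1.275, -0.146]), 'dq': array([-0.   ,  0.001,  0.001, -0.001,  0.002, -0.   ]), 'tau': array([ -0.   , -43.125, -24.422,   0.072,   0.056,  -0.   ]), 'tool_pos': array([ 188.719, -489.52 ,  248.05 ]), 'tcp_rot': array([-3.141e+00,  2.000e-03, -1.203e+00]), 'contact_force': array([ 0.458,  0.39 , -0.028]), 'moment': array([ 0.006, -0.067, -0.1  ]), 'grip_width': np.float64(91.874)}
scene [1179. -762.  816.] 56.40804898697632
scene hub 0.63 [583. -39.  50.]
scene post 0.75 [489.  15.  71.]
scene mark 0.6 [ 367. -426.    2.]
top [ 330.  -14. 1497.] 49.489181796985335
top hub 0.88 [580. -40.  48.]
top post 0.89 [491.  17.  66.]
top mark 0.63 [552.  77.  49.]
top pointer 0.92 [694. -60.  47.]
wrist [ 258. -463.  385.] 62.156725794854346
dish 0.79 [580. -42.  51.]
dish_stack 0.6 [759.  48.  -0.]
marker 0.67 [ 721. -192.   -1.]
marker 0.39 [584. 408.  -2.]
bottle_amber 0.84 [585. 410.   2.]
bottle_clear 0.63 [ 610. -407.    1.]
beaker 0.6 [422. 426.   3.]
beaker 0.42 [758.  52.  -0.]
tip_box 0.78 [ 360. -423.   -2.]
```

View pics/top0.png

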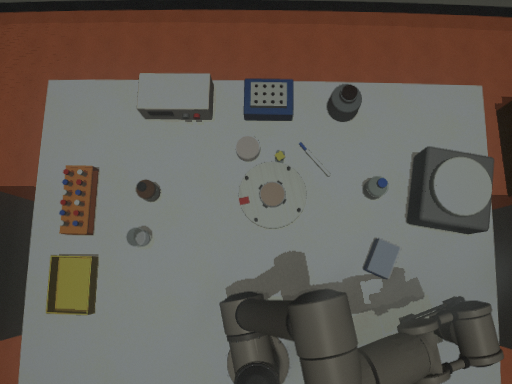

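View pics/scene0.png

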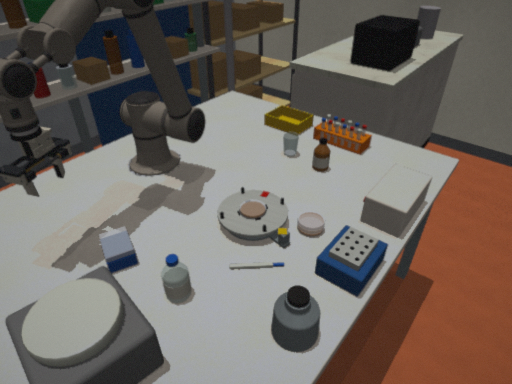

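Run:
```python
from h import *
H=[];P=[]
for i in range(3):
  for n in ("scene","top"):
    c=capture(n)
    for l,L in(("hub",H),("pointer",P)):
        for r in spot_point(n,l)[:1]:
            p=toW(c,r["position"]); print(n,l,round(r["score"],2),np.round(p,1))
  for l in ("mark","post"):
    for r in spot_point("top",l)[:1]: print(l,np.round(toW(c,r["position"]),1))
for n in ("scene","top"):
    c=capture(n); im=c["img"]; s=80 if n=="top" else 120
    hsv=cv2.cvtColor(im,cv2.COLOR_RGB2HSV)
    cc=(272,194) if n=="top" else (253,214)
    for nm,lo,hi,z in (("red",(0,150,80),(6,255,255),48),("yel",(22,120,80),(34,255,255),60)):
        m=cv2.inRange(hsv,lo,hi); 
        if nm=="red": m|=cv2.inRange(hsv,(174,150,80),(180,255,255))
        k=np.zeros_like(m); cv2.circle(k,cc,50,255,-1); m&=k
        v,u=np.nonzero(m); 
        if len(u): print(n,nm,len(u),u.mean(),v.mean(),np.round(ray(c,u.mean(),v.mean(),z),1), np.round(ray(c,u.mean(),v.mean(),48),1))
    x0,y0=cc; crop=im[y0-60:y0+60,x0-65:x0+65]; cv2.imwrite(f"pics/{n}crop.png",cv2.resize(crop,None,fx=5,fy=5,interpolation=cv2.INTER_CUBIC)[:,:,::-1])
    # foot/wheel circle
```

```text
scene hub 0.71 [581.  -37.   51.9]
scene pointer 0.89 [700.  -57.7  47.5]
top hub 0.6 [582.3 -38.9  45.2]
top pointer 0.87 [696.5 -57.5  49.9]
mark [553.2  78.8  46. ]
post [487.1  17.3  67.4]
scene hub 0.94 [582.8 -37.9  47.2]
scene pointer 0.9 [703.5 -57.2  46.2]
top hub 0.73 [583.  -39.8  44.6]
top pointer 0.83 [698.1 -59.5  47.2]
mark [554.9  76.7  47. ]
post [486.7  15.4  68.7]
scene hub 0.79 [581.1 -41.9  51.2]
scene pointer 0.81 [702.1 -55.6  43.4]
top hub 0.91 [582.3 -37.8  46.7]
top pointer 0.61 [698.8 -60.7  45.6]
mark [550.3  78.8  48.6]
post [488.4  19.1  67.7]
scene red 23 264.3478260869565 193.8695652173913 [557.2  61.2  48. ] [557.2  61.2  48. ]
scene yel 61 282.0163934426229 230.9016393442623 [727.2 -70.4  60. ] [720.  -59.4  48. ]
top yel 44 279.25 155.3181818181818 [719.1 -63.8  60. ] [722.3 -64.3  48. ]
```

```bash
python3 -c "
import cv2,numpy as np
a=cv2.imread('pics/topcrop.png');b=cv2.imread('pics/scenecrop.png')
cv2.imwrite('pics/both.png',cv2.resize(np.hstack([a,b]),(800,369)))"
```

```text
(no output)
```

View pics/both.png

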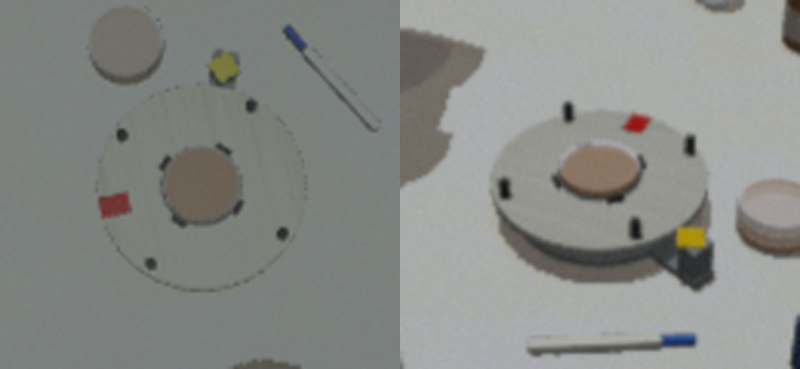

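```bash
cat >> h.py <<'E'
HUB=np.array([582.3,-38.9]); PA=-9.5
def redprof(c):
    M=np.linalg.inv(np.array(c["world_from_camera"])); f=c["img"].shape[0]/2/np.tan(np.radians(c["vertical_fov"]/2))
    K=np.array([[f,0,c["cx"]],[0,f,c["cy"]],[0,0,1.]])
    a=np.radians(np.arange(0,360,1.)); r=np.arange(90,117,3.)
    A,R=np.meshgrid(a,r,indexing="ij")
    W=np.stack([HUB[0]+R*np.cos(A),HUB[1]+R*np.sin(A),48+0*A,1+0*A],-1).reshape(-1,4)
    p=(M@W.T).T[:,:3]*[1,-1,-1]
    q=cv2.projectPoints(p.astype(float),np.zeros(3),np.zeros(3),K,np.array(c["distortion"],float))[0].reshape(A.shape+(2,)).astype(np.float32)
    im=c["img"].astype(np.float32); s=im[...,0]-np.maximum(im[...,1],im[...,2])
    v=cv2.remap(s,q[...,0],q[...,1],cv2.INTER_LINEAR)
    return v.mean(1)
def ang(c):
    v=np.clip(redprof(c)-15,0,None)
    k=np.convolve(np.r_[v,v,v],np.ones(15),"same")[360:720]; i=int(k.argmax())
    w=np.array([v[(i+d)%360] for d in range(-12,13)])
    if w.sum()<60: return None,0
    return i+(w*np.arange(-12,13)).sum()/w.sum(), w.sum()
def look(cams=("top","scene"),n=1):
    out=[]
    for _ in range(n):
        for m in cams:
            t=float(get_obs()["time"]); c=capture(m); a,s=ang(c); out.append((t,a))
            print(m,round(t,3),None if a is None else f"mark {a:.1f} wheel {(a-PA)%360:.1f}",round(float(s)))
    return out
E
python3 - <<'E'
from h import *
look()
E
python3 -m handwheel '{"translation":[[0.22,0.34,0],[0.22,0.34,0],[0.22,0.34,0],[0.22,0.34,0],[0.22,0.34,0],[0.22,0.34,0],[0.22,0.34,0],[0.22,0.34,0]],"twist":[0.11,0.11,0.11,0.11,0,0,0,0]}' 255
```

```text
top 2.45 mark 104.3 wheel 113.8 538
scene 2.5 mark 104.0 wheel 113.5 1114
time: 3.55
tool_pos: [457.1, -73.1, 249.6]
tcp_rot: [3.141, -0.007, -0.498]
contact_force: [0.2, -0.9, -0.1]
grip_width: 16.5
```

```bash
python3 -m handwheel '{"translation":[[0.15,0.224,-0.15],[0.15,0.224,-0.15],[0.15,0.224,-0.15],[0.15,0.224,-0.15],[0,0,-0.18],[0,0,-0.18],[0,0,-0.18],[0,0,0]],"twist":[0,0,0,0,0,0,0,0]}' 255
python3 - <<'E'
from h import *
c=capture("scene"); im=c["img"][140:290,170:370]; cv2.imwrite("pics/pre.png",cv2.resize(im,None,fx=4,fy=4,interpolation=cv2.INTER_CUBIC)[:,:,::-1]); print(get_obs()["time"],get_obs()["tool_pos"],get_obs()["grip_width"])
E
```

```text
time: 4.55
tool_pos: [552.1, 71.3, 74.0]
tcp_rot: [-3.141, -0.011, -0.489]
contact_force: [0.6, 0.8, 0.2]
grip_width: 0.5
4.6 [553.13786507  71.29947713  75.32687113] 0.30663574225825113
```

View pics/pre.png

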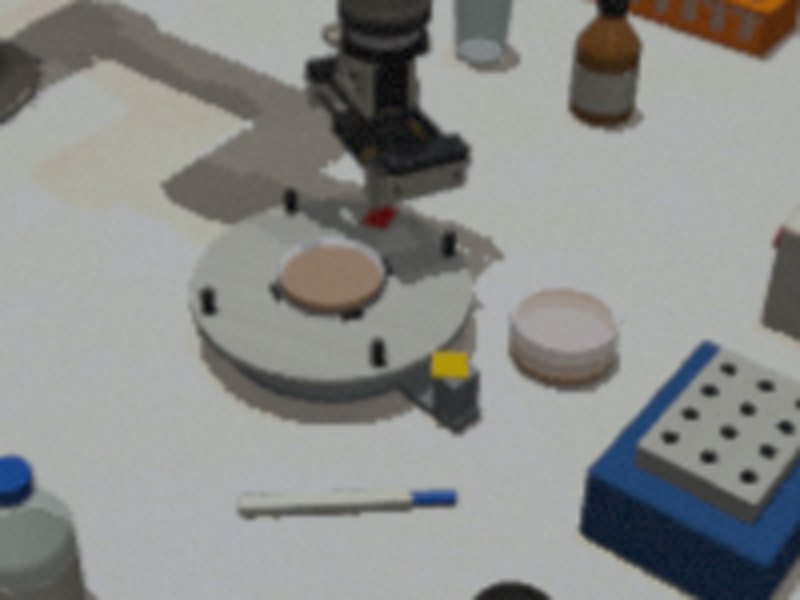

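```bash
python3 -m handwheel '{"translation":[[-0.25,-0.165,0],[-0.19,-0.235,0],[-0.075,-0.3,0],[-0.02,-0.1,0.36],[0.08,0,0.05],[0.08,0.02,0],[0.04,0,0],[0,0,0]],"twist":[0,0,0,0,0,0,0,0]}' 255
python3 - <<'E'
from h import *
look(n=2); o=get_obs(); print(o["tool_pos"],o["time"])
E
```

```text
time: 5.6
tool_pos: [507.5, -49.4, 148.3]
tcp_rot: [-3.133, -0.032, -0.489]
contact_force: [-0.5, -0.5, 0.4]
grip_width: 0.6
top 5.6 None 0
scene 5.65 mark 288.0 wheel 297.5 1256
top 5.7 mark 297.3 wheel 306.8 560
scene 5.75 mark 308.1 wheel 317.6 1261
[506.75504874 -49.5520303  148.07558309] 5.8
```

```bash
python3 -m handwheel '{"translation":[[0,0,-0.15],[0,0,-0.15],[0,0,0],[0,0,0],[0,0,0],[0,0,0],[0,0,0],[0,0,0]],"twist":[0,0,0,0,0,0,0,0]}' 255
python3 - <<'E'
from h import *
look(cams=("scene",),n=3); o=get_obs(); print(o["tool_pos"],o["time"])
E
```

```text
time: 6.8
tool_pos: [507.2, -49.4, 104.3]
tcp_rot: [-3.133, -0.034, -0.489]
contact_force: [0.4, 0.0, -0.2]
grip_width: 0.7
scene 6.8 mark 130.5 wheel 140.0 904
scene 6.85 mark 138.7 wheel 148.2 498
scene 6.9 mark 147.2 wheel 156.7 610
[507.09775517 -49.43959183 104.1023535 ] 6.95
```

```bash
python3 -m handwheel '{"translation":[[0,0,-0.07],[0,0,-0.07],[0,0,0],[0,0,0],[0,0,0],[0,0,0],[0,0,0],[0,0,0]],"twist":[0,0,0,0,0,0,0,0]}' 255
python3 - <<'E'
from h import *
look(cams=("scene",),n=3); o=get_obs(); print(o["tool_pos"],o["time"])
E
```

```text
time: 7.95
tool_pos: [507.0, -49.4, 81.4]
tcp_rot: [-3.133, -0.033, -0.489]
contact_force: [-0.7, 0.2, 0.4]
grip_width: 0.2
scene 7.95 mark 293.4 wheel 302.9 1288
scene 8.0 mark 299.6 wheel 309.1 1273
scene 8.05 mark 305.9 wheel 315.4 1266
[506.93067826 -49.39548074  81.30451131] 8.1
```

```bash
python3 -m handwheel '{"translation":[[0,0,0],[0,0,-0.09],[0,0,-0.025],[0,0,-0.02],[0,0,-0.02],[0,0,-0.02],[0,0,-0.02],[0,0,-0.02]],"twist":[0,0,0,0,0,0,0,0]}' 255
python3 - <<'E'
from h import *
look(cams=("scene",),n=2); o=get_obs(); print(o["tool_pos"],o["time"],o["contact_force"])
E
```

```text
time: 9.1
tool_pos: [508.9, -54.0, 70.0]
tcp_rot: [-3.137, -0.053, -0.483]
contact_force: [-12.3, -0.8, 37.6]
grip_width: 0.2
scene 9.1 mark 343.7 wheel 353.2 1248
scene 9.15 mark 343.7 wheel 353.2 1239
[508.89567829 -54.08619155  69.95051697] 9.2 [-12.33466775  -0.90846618  38.07634107]
```

```bash
python3 -m handwheel '{"translation":[[0.003,-0.015,-0.015],[0.003,-0.015,-0.012],[0.003,-0.015,-0.01],[0.003,-0.015,-0.01],[0,0,-0.01],[0,0,-0.01],[0,0,-0.01],[0,0,-0.01]],"twist":[0,0,0,0,0,0,0,0]}' 255
python3 - <<'E'
from h import *
look(n=2); o=get_obs(); print(o["tool_pos"],o["time"],o["contact_force"])
c=capture("scene"); im=c["img"][170:270,200:330]; cv2.imwrite("pics/e1.png",cv2.resize(im,None,fx=6,fy=6,interpolation=cv2.INTER_CUBIC)[:,:,::-1])
c=capture("top"); im=c["img"][134:254,210:340]; cv2.imwrite("pics/e2.png",cv2.resize(im,None,fx=5,fy=5,interpolation=cv2.INTER_CUBIC)[:,:,::-1])
for n in ("scene","top")*2:
    c=capture(n)
    for l in("hub","mark","pointer"):
        for r in spot_point(n,l)[:1]: print(n,l,round(r["score"],2),np.round(toW(c,r["position"]),1))
E
```

```text
time: 10.2
tool_pos: [515.0, -67.9, 70.1]
tcp_rot: [-3.139, -0.075, -0.478]
contact_force: [-7.1, -1.8, 21.6]
grip_width: 0.1
top 10.2 mark 353.4 wheel 2.9 567
scene 10.25 mark 355.3 wheel 4.8 1235
top 10.3 mark 353.5 wheel 3.0 570
scene 10.35 mark 355.2 wheel 4.7 1243
[514.96161589 -67.87258686  70.08109821] 10.4 [-6.61324522 -1.35983957 21.37999076]
scene hub 0.65 [581.  -37.4  50. ]
scene mark 0.78 [700.3 -48.6  52.4]
scene pointer 0.61 [702.6 -57.   46.9]
top hub 0.8 [584.3 -40.4  48.3]
top mark 0.78 [700.5 -52.5  47.1]
top pointer 0.87 [696.2 -59.9  48.1]
scene hub 0.9 [583.  -41.1  50.4]
scene mark 0.73 [703.4 -49.8  52.6]
scene pointer 0.77 [701.2 -56.   47.8]
top hub 0.74 [583.6 -40.5  44.7]
```

View pics/e1.png

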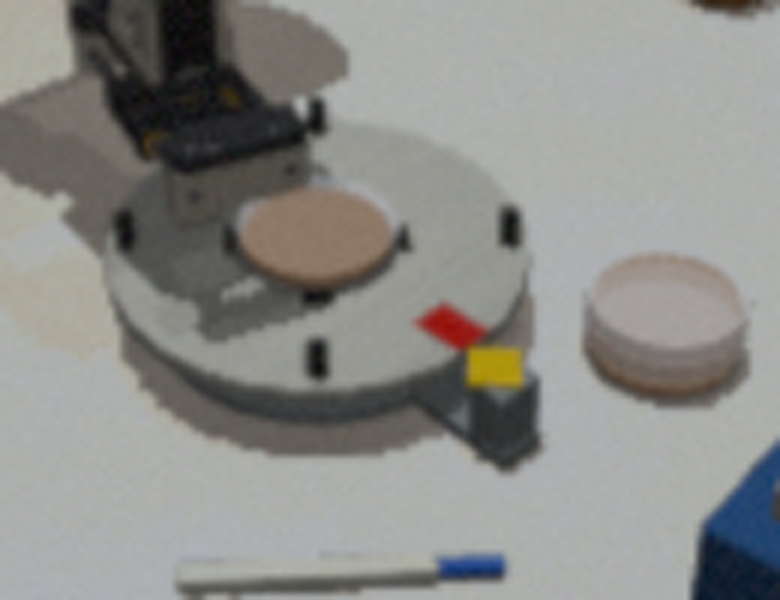

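View pics/e2.png

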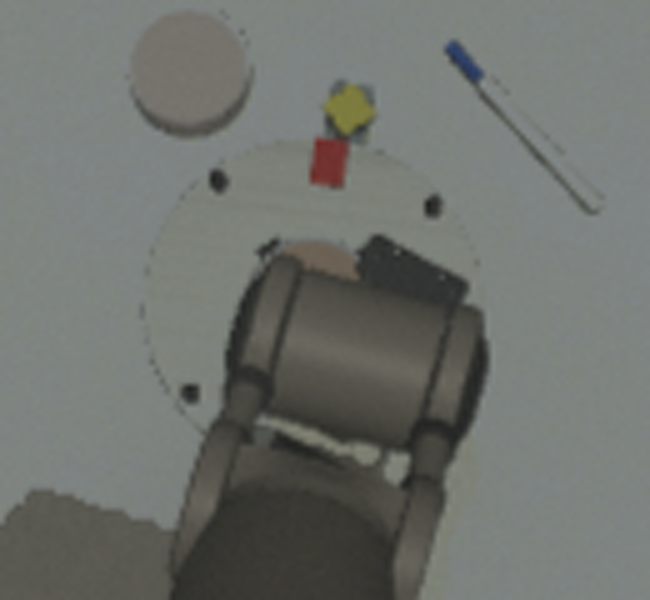

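```bash
python3 -m handwheel '{"translation":[[-0.003,0.007,-0.01],[-0.003,0.007,-0.008],[-0.003,0.007,-0.008],[0,0,-0.007],[0,0,-0.006],[0,0,-0.006],[0,0,-0.005],[0,0,-0.005]],"twist":[0,0,0,0,0,0,0,0]}' 255
python3 - <<'E'
from h import *
look(n=1); o=get_obs(); print(o["tool_pos"],o["time"],o["contact_force"])
for n in ("scene","top")*2:
    c=capture(n)
    for l in("mark","pointer"):
        for r in spot_point(n,l)[:1]: print(n,l,round(r["score"],2),np.round(toW(c,r["position"]),1))
E
```

```text
time: 12.3
tool_pos: [515.5, -69.0, 70.2]
tcp_rot: [3.14, -0.09, -0.474]
contact_force: [-5.4, -0.5, 14.5]
grip_width: 0.5
top 12.3 mark 354.7 wheel 4.2 569
scene 12.35 mark 356.5 wheel 6.0 1229
[515.53382963 -69.03237129  70.20450602] 12.4 [-4.68456275 -0.70875486 14.55975921]
scene mark 0.66 [701.5 -43.9  50.1]
scene pointer 0.63 [755.4  53.    6.1]
top mark 0.87 [700.7 -48.3  49.1]
top pointer 0.92 [696.4 -62.1  50.1]
scene mark 0.56 [702.4 -48.2  54.7]
scene pointer 0.97 [701.1 -57.2  47.1]
top mark 0.75 [700.9 -45.1  47.3]
top pointer 0.89 [697.8 -56.2  50.2]
```

```bash
python3 -m handwheel '{"translation":[[-0.005,0.013,-0.006],[-0.005,0.013,-0.006],[-0.005,0.013,-0.006],[-0.005,0.013,-0.006],[-0.001,0.002,-0.005],[-0.001,0.002,-0.005],[-0.001,0.002,-0.004],[-0.001,0.002,-0.004]],"twist":[0,0,0,0,0,0,0,0]}' 255
python3 - <<'E'
from h import *
look(n=1); o=get_obs(); print(o["tool_pos"],o["time"],o["contact_force"])
for n in ("scene","top")*2:
    c=capture(n)
    for l in("mark","pointer"):
        for r in spot_point(n,l)[:1]: print(n,l,round(r["score"],2),np.round(toW(c,r["position"]),1))
E
```

```text
time: 14.0
tool_pos: [514.0, -64.8, 70.2]
tcp_rot: [3.136, -0.104, -0.472]
contact_force: [-4.0, -1.4, 12.9]
grip_width: 0.2
top 14.0 mark 351.4 wheel 0.9 556
scene 14.05 mark 353.1 wheel 2.6 1243
[513.97655915 -64.83102958  70.20743788] 14.1 [-4.10250507 -1.9176215  14.40358462]
scene mark 0.9 [700.5 -50.   52.5]
scene pointer 0.86 [701.  -60.1  45.5]
top mark 0.75 [699.7 -53.6  46.2]
top pointer 0.74 [697.4 -60.5  46.6]
scene mark 0.79 [702.9 -49.9  52.5]
scene pointer 0.64 [705.  -60.4  48.7]
top mark 0.68 [699.5 -59.3  46.5]
top pointer 0.87 [695.7 -58.9  48.4]
```

```bash
python3 -m handwheel '{"translation":[[-0.005,0.013,-0.006],[-0.005,0.013,-0.006],[-0.003,0.007,-0.006],[-0.001,0.002,-0.005],[-0.001,0.002,-0.005],[-0.001,0.002,-0.004],[-0.001,0.002,-0.004],[-0.001,0.002,-0.004]],"twist":[0,0,0,0,0,0,0,0]}' 255
python3 - <<'E'
from h import *
look(n=1); o=get_obs(); print(o["tool_pos"],o["time"],o["contact_force"])
for n in ("scene","top")*2:
    c=capture(n)
    for l in("mark","pointer"):
        for r in spot_point(n,l)[:1]: print(n,l,round(r["score"],2),np.round(toW(c,r["position"]),1))
c=capture("top"); im=c["img"][134:254,210:340]; cv2.imwrite("pics/e3.png",cv2.resize(im,None,fx=5,fy=5,interpolation=cv2.INTER_CUBIC)[:,:,::-1])
E
```

```text
time: 15.7
tool_pos: [513.5, -63.1, 70.2]
tcp_rot: [3.133, -0.117, -0.471]
contact_force: [-4.3, -0.3, 13.2]
grip_width: 0.4
top 15.7 mark 350.3 wheel 359.8 562
scene 15.75 mark 351.9 wheel 1.4 1249
[513.49164837 -63.04757151  70.20241317] 15.8 [-3.66533589 -1.59530846 12.5890214 ]
scene mark 0.83 [703.1 -53.   51.1]
scene pointer 0.6 [704.2 -60.8  49.1]
top mark 0.88 [700.3 -59.4  45.2]
top pointer 0.72 [694.7 -58.3  49.9]
scene mark 0.67 [702.  -54.9  52.6]
scene pointer 0.7 [585.2 -36.5  46.4]
top mark 0.65 [699.3 -59.5  47.4]
top pointer 0.86 [699.9 -57.9  44.8]
```

View pics/e3.png

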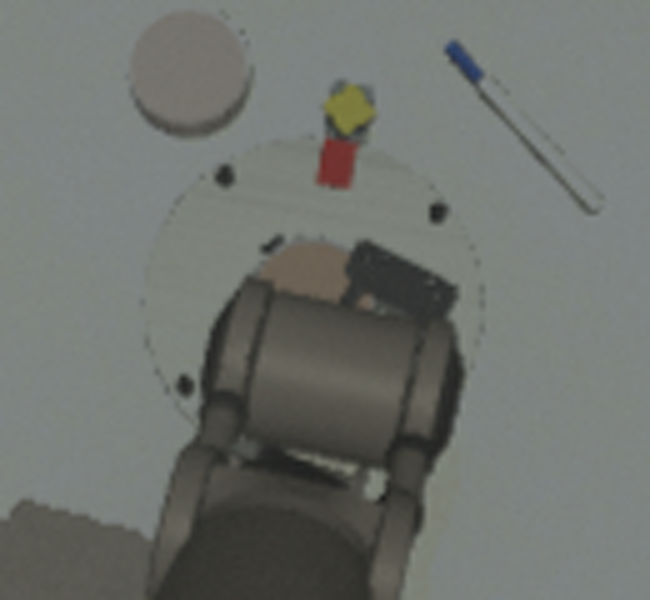

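```bash
python3 -m handwheel '{"translation":[[0,0,-0.002],[0,0,0],[0,0,0.1],[0,0,0.25],[-0.05,0,0.3],[-0.1,0,0.3],[-0.2,0,0.2],[-0.2,0,0]],"twist":[0,0,0,0,0,0,0,0]}' 255
python3 - <<'E'
from h import *
look(n=2); o=get_obs(); print(o["tool_pos"],o["time"],o["contact_force"])
for n in ("scene","top")*2:
    c=capture(n)
    for l in("mark","pointer","dish","hub"):
        for r in spot_point(n,l)[:1]: print(n,l,round(r["score"],2),np.round(toW(c,r["position"]),1))
c=capture("top"); im=c["img"][134:254,210:340]; cv2.imwrite("pics/e4.png",cv2.resize(im,None,fx=5,fy=5,interpolation=cv2.INTER_CUBIC)[:,:,::-1])
E
```

```text
time: 17.45
tool_pos: [429.1, -63.2, 248.3]
tcp_rot: [3.133, -0.118, -0.47]
contact_force: [0.0, 0.0, -1.4]
grip_width: 0.7
top 17.45 mark 350.4 wheel 359.9 534
scene 17.5 mark 352.1 wheel 1.6 1219
top 17.55 mark 350.4 wheel 359.9 534
scene 17.6 mark 352.1 wheel 1.6 1221
[428.96136925 -63.01110248 246.16036143] 17.65 [-0.62534011 -0.94034007 -0.08967902]
scene mark 0.82 [702.2 -51.9  51.1]
scene pointer 0.89 [700.1 -56.2  44.3]
scene dish 0.6 [581.  -33.8  45.5]
scene hub 0.96 [583.1 -37.7  53.2]
top mark 0.85 [698.3 -58.7  45.7]
top pointer 0.95 [697.8 -59.8  49.3]
top dish 0.74 [577.8 -43.1  48.2]
top hub 0.87 [583.8 -39.2  48.3]
scene mark 0.68 [756.2  51.8   7.1]
scene pointer 0.67 [701.2 -58.8  46.2]
scene dish 0.89 [581.9 -39.   49. ]
scene hub 0.63 [581.8 -40.5  45.8]
top mark 0.93 [698.2 -59.1  45.1]
top pointer 0.75 [699.1 -58.1  45.6]
top dish 0.96 [577.5 -42.3  49. ]
top hub 0.8 [583.1 -38.5  46.6]
```

View pics/e4.png

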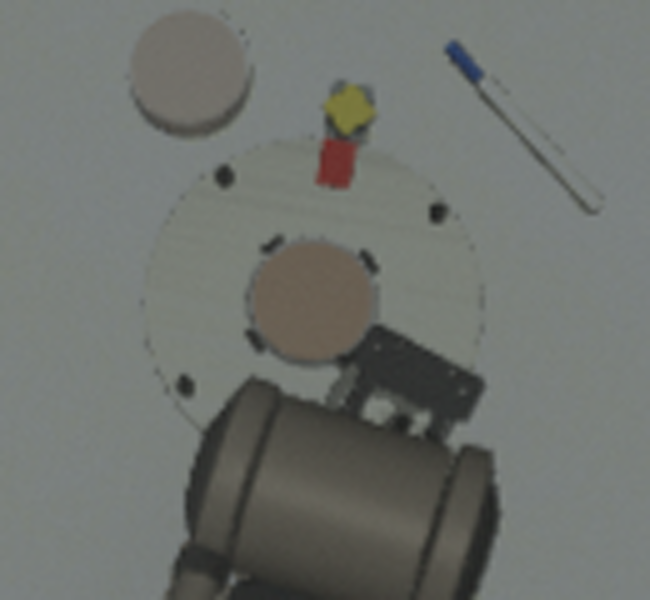

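The top view shows the red mark (337,163) directly below the yellow pointer (350,108). The dish sits centred between its clips, the stack and the marker stand where they were, and the hand is clear.

```bash
python3 -c "
from plant import *
print(close_job())"
```

```text
the job is handed in; nothing more can be done
None
```

I flicked a post anticlockwise with the shut fingertips. The wheel spun at about 3.5 rad/s and coasted untouched for about 3 s, still doing 2.2 rad/s at the end. I then braked it with the fingertip on the bare ring, stopping it about 7° short of the pointer. I eased it in while keeping the finger pressed down; the first ease overshot and I brought it back over three short moves. Then I lifted the hand away and handed the job in at about 18 s.

- **Mark:** after release the wheel stood still over repeated readings. The top camera put the mark at −0.1° and the scene camera at +1.6°, so the two disagree by 1.7°. The network's points put mark and pointer about 1 mm apart (top) and 5 mm apart (scene), against a limit of 13 mm. One scene detection of the mark was false; it landed on the dish stack, and I ignored it.
- **Dish:** the picture shows it seated between its clips. The network's readings put it 2–7 mm from the hub, which scatters past the 6 mm limit. I trusted the picture there, since the network is only good to about 4 mm.
- **Bystanders:** the dish stack and marker looked unmoved in the last top picture. I did not re-measure the bottles, beaker and tip box at the end, but no low move went near them.

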